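# Wick template out to its line

## Robot

A 6-joint arm with a two-finger parallel gripper is mounted at the origin on the work surface. World frame = base frame: x ahead of the robot, y to its left, z up, the work surface at z = 0. Lengths are in m, angles in rad, forces in N, time in s.
With the tool pointing down it reaches from about 0.275 to 1 m from the base axis. Payload 8.4 kg.
Tool frame: the origin (TCP) lies on the centre line of the jaws, within the pads' length; the fingertips stand 17 mm ahead of it and the grasp point (between the pads) lies 2 mm behind it (bot.tcp_to_tips is the z of the fingertips in the tool frame, in m); z points along the fingers, y is the line along which they close (so a half turn about z gives the same grasp; the last joint's range is limited). The gripper opens to 85 mm and grips with 20 to 120 N. Pads are 22 mm wide; open, the fingers measure 114 mm over their backs; the gripper's body (76 mm by 85 mm) begins 54 mm behind the grasp point. The pads swing forward as they close: fully open they stand 13 mm farther back than shut.
Start: joints at [1.225, 0.353, 1.633, -0, 1.155, -0.002], TCP at [0.211, 0.588, 0.248] pointing down, gripper open.
Joint ranges: [-2.63, 2.63], [-0.92, 2.1], [0.06, 2.66], [-1.3, 4.44], [0, 2.69], [-3.02, 3.02]. Speed limits (rad/s): [2.22, 2.22, 2.79, 3.14, 3.14, 3.14].

## Interface

Orientations are given as a unit quaternion [x, y, z, w].
In Python, from workcell import bot, hand, kinematics, get_obs, vision, hand_in gives the robot as it stands. The module is installed in compiled form; this text tells all that it offers. Calls block until the motion is done:
- bot.reach(position, orientation): joint-space move of the TCP to a pose.
- bot.servo_line(position, ori=None, velocity=0.15): straight line of the TCP; ori=None keeps the orientation; velocity is the mean speed in m/s.
- bot.goto_joints(angles): joint-space move.
- hand.move_gripper(opening, strength=None): finger opening in m; strength is the grip in N (None keeps the last); returns when the fingers have stopped.
- bot.dwell(seconds).
- kinematics.solve_ik(position, orientation): joint angles nearest the present ones, or None.
- get_obs(): the state.
- vision.read_camera(name): name is "scene" or "top" or "wrist"; returns a dict with "frame" (420x560x3 uint8, red, green, blue), "intrinsics" (3x3 intrinsics, pixels), "view" (4x4, takes a point from world to camera coordinates). Camera axes: x right, y down, z forward; pixel columns grow to the right and rows downward; lengths in m; the calibration is good to about 2 mm. A picture is of the moment at which its call begins. There is no depth.
A pose or a line that the arm cannot do raises bot.IKError and nothing moves.
- hand_in(): hands the job in; it is judged then, once.
The state is a dict: "time_s": time; "joint_pos": joint angles; "joint_vel": joint speeds; "joint_efforts": joint torques, N m; "position": TCP position; "orientation": TCP orientation; "wrist_force": force on the tool from outside, world axes, zero at the start; "ft_torque": the same for the moment, N m; "gripper_width": finger opening in m; "grip_force": force on a finger pad.
Only numpy, scipy, OpenCV 4.12 (cv2) and the standard library are available. Lean on these libraries where they do the work, as an engineer would, in place of code of your own. Each camera call takes 0.05 s, during which the arm holds its last target. There are 200 camera calls.

## Task

The blue wick template lies flat on the white pouring stand. With the fingertips, slide it towards the stand's orange-trimmed far edge until the white line across it lies right over that edge and the end beyond the line overhangs squarely. Keep it lying on the board, never lifted, and leave everything else where it stands.

Things in the scene. Friction and masses are not known exactly. Their poses are not given: they have to be found in the camera images.
- template_line (a point): Middle of the white line on top of the blue wick template, a loose flat plate 120 long (x) x 100 wide (y) x 6 thick, about 85 g, flat on the stand. The line (6 wide) runs across it, 40 mm from its leading end (+x) and 80 mm from its rear end (-x, marked by three black dots). x points to the leading end, y along the line, z up. It starts with x towards the orange edge, up to 0.35 rad askew.
- stand_edge (a point): Middle of the far edge of the fixed white pouring stand, at the board top; the only edge with an orange trim. The board is 280 deep (x) x 360 wide (y), its top 45 mm above the table. x points level out over the edge, at right angles to it, y along it, z up. Only the two side edges (y = +180 and -180) carry a steel lip, 8 high and 8 thick; the edge opposite the orange one is open.
- tin_gold: Small closed candle tin with a brass lid, 50 across, 30 high, standing loose on the stand near one side lip; origin at the centre of its underside. To be left alone.
- tin_copper: Small closed candle tin with a copper lid, 50 across, 30 high, standing loose on the stand near one side lip; origin at the centre of its underside. To be left alone.
- pitcher: Steel pouring pitcher with a handle, about 100 across, 130 high, loose on the table beside the stand; origin at the centre of its underside. To be left alone.
- bottle: White bottle with a red label, 66 across, 190 high, loose on the table beside the stand; origin at the centre of its underside. To be left alone.
- jar: Amber jar with a wooden lid, 72 across, 85 high, loose on the table beside the stand; origin at the centre of its underside. To be left alone.
- thermometer: Orange and black pistol thermometer lying on its side, about 150 x 100 x 34 high, loose on the table beside the stand; origin on its underside. To be left alone.
Mind the look-alikes: they are no part of the job. Of the things that look like the part that bears template_line, the smallest one is meant.

How it is judged:
At the end, for the whole second after the job is handed in: The middle of the white line is within 8 mm of the orange edge, the template is square to it within 0.14 rad (8 degrees), flat on the board (tilt under 0.06 rad, line within 4 mm of its resting height) and still; every other thing is within 15 mm of where it stood (x of template_line in the frame of stand_edge between -0.008 and 0.008 m and angle between the x axis of template_line and the x axis of stand_edge, either way round below 0.14 rad and z of template_line in the frame of stand_edge between 0.002 and 0.01 m and angle between template_line's own z axis and vertical below 0.06 rad and linear speed of template below 0.01 m/s and distance of each of tin_gold, tin_copper, pitcher, bottle, jar, thermometer from where it was at the start of the episode below 0.015 m); the robot touches nothing.
It fails at once if the template is lifted off the board (line more than 12 mm above where it rests) or tipped more than 0.2 rad (z of template_line in the frame of stand_edge above 0.018 m or angle between template_line's own z axis and vertical above 0.2 rad).
It fails at once if the template drops off the board (z of template_line in the frame of stand_edge below -0.02 m).
It fails at once if a bystander is shifted more than 15 mm or tipped over (distance of any of tin_gold, tin_copper, pitcher, bottle, jar, thermometer from where it was at the start of the episode above 0.015 m or angle between any of tin_gold, tin_copper, pitcher, bottle, jar, thermometer's own z axis and vertical above 0.3 rad).
It also fails if it takes over 51 s, if anything falls off the work surface, if the arm or the gripper's body presses on something with over 40 N, if the wrist force passes 120 N, or if a joint passes its speed limit or range.

## Working session

There is one attempt and no reset: what is moved stays moved. The work goes in short steps, each a Python script; the robot and the scene stay as the last script left them, time stands still between calls to the robot, and variables do not carry over. Pictures are saved under pics/ and viewed, at most 10 in all, crops included, and the job is handed in when it is done.

```bash
mkdir -p pics; python3 - <<'E'
from workcell import *
import cv2,numpy as np
for n in("scene","top"):
    c=vision.read_camera(n); cv2.imwrite(f"pics/{n}0.png",c["frame"][:,:,::-1]); np.savez(f"{n}0.npz",**c)
    V=c["view"]; print(n,(-V[:3,:3].T@V[:3,3]).round(3),c["intrinsics"][0].round(1))
o=get_obs();print(o["time_s"],o["orientation"],bot.tcp_to_tips)
E
```

```text
scene [0.957 0.476 1.091] [418.1   0.  285.2]
top [0.39  0.011 1.355] [382.9   0.  288.1]
0.1 [ 1.71034697e-01  9.85264809e-01 -6.14015038e-04 -1.11672235e-04] 0.017
```

View pics/scene0.png

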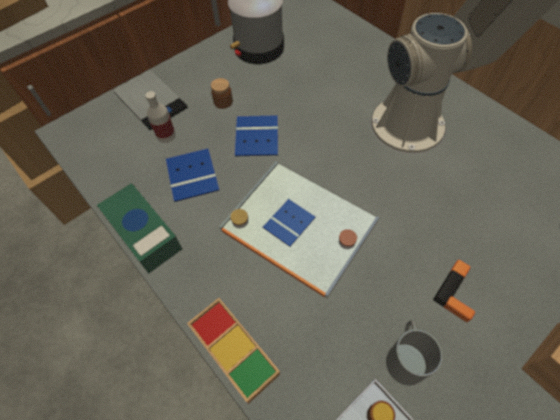

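View pics/top0.png

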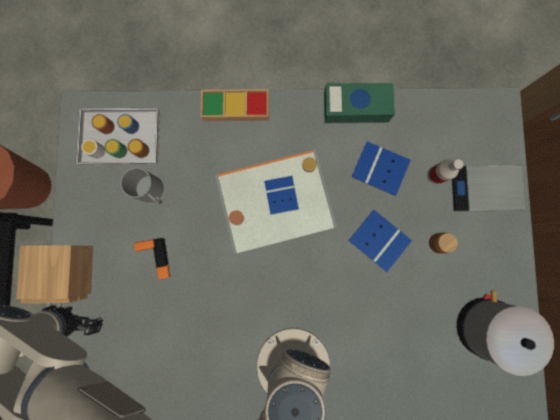

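Three blue plates show in the top view: one on the stand at (282,195), and two larger ones on the table at (381,168) and (380,240). The one on the stand is the smallest and lies on the white board, so it fits. Its line is on the orange side and its dots are towards the robot. I'll measure it and confirm in a crop.

```bash
cat > h.py <<'E'
import cv2,numpy as np
def ray(c,uv,z):
    uv=np.atleast_2d(np.asarray(uv,float)); V=c["view"];R=V[:3,:3];o=-R.T@V[:3,3]
    d=np.c_[uv,np.ones(len(uv))]@np.linalg.inv(c["intrinsics"]).T@R
    return o+d*((z-o[2])/d[:,2])[:,None]
def proj(c,p):
    V=c["view"];q=(V[:3,:3]@np.asarray(p,float).reshape(-1,3).T).T+V[:3,3];q=q@c["intrinsics"].T
    return q[:,:2]/q[:,2:]
def big(m):
    n,l,s,_=cv2.connectedComponentsWithStats(m.astype(np.uint8));return l==1+s[1:,4].argmax()
def blobs(m,amin):
    n,l,s,ce=cv2.connectedComponentsWithStats(m.astype(np.uint8));return [(ce[i],s[i,4],l==i) for i in range(1,n) if s[i,4]>=amin]
def hsv(c): return cv2.cvtColor(c["frame"],cv2.COLOR_RGB2HSV).astype(int)
def blue(c):
    h=hsv(c);return (abs(h[...,0]-113)<14)&(h[...,1]>130)&(h[...,2]>40)
def orange(c):
    h=hsv(c);return (h[...,0]>4)&(h[...,0]<16)&(h[...,1]>120)&(h[...,2]>90)
def rect(m):
    p=np.argwhere(m)[:,::-1].astype(np.float32);h=cv2.convexHull(p);return cv2.minAreaRect(h)
E
python3 - <<'E'
from h import *
for n in("scene","top"):
    c=dict(np.load(f"{n}0.npz"))
    h=hsv(c); 
    print(n)
    for ce,a,m in blobs(blue(c),60): print(" blue",ce.round(1),a,ray(c,ce,.051)[0].round(3))
    for ce,a,m in blobs(orange(c),15): print(" or",ce.round(1),a,ray(c,ce,.045)[0].round(3))
    w=(h[...,1]<40)&(h[...,2]>175); m=big(w)
    r=cv2.boxPoints(rect(m)); hull=cv2.convexHull(np.argwhere(m)[:,::-1].astype(np.int32))
    ap=cv2.approxPolyDP(hull,6,True)[:,0]; print(ap.tolist(),ray(c,ap,.045).round(3).tolist())
c=dict(np.load("top0.npz"));cv2.imwrite("pics/crop0.png",cv2.resize(c["frame"][130:275,205:430,::-1],None,fx=3.5,fy=3.5,interpolation=2))
E
```

```text
scene
 blue [256.7 120.8] 355 [ 0.402 -0.322  0.051]
 blue [256.2 142.3] 967 [ 0.462 -0.252  0.051]
 blue [189.3 165.9] 1048 [ 0.676 -0.318  0.051]
 blue [194.5 188.7] 567 [ 0.713 -0.237  0.051]
 blue [292.9 216.2] 465 [0.558 0.031 0.051]
 blue [134.5 219.6] 397 [ 0.904 -0.265  0.051]
 blue [279.3 231.8] 258 [0.62  0.043 0.051]
 or [134.6   7.2] 129 [ 0.373 -1.161  0.045]
 or [57.4 43.5] 491 [ 0.718 -1.163  0.045]
 or [274.  262.4] 398 [0.69  0.101 0.045]
 or [347.5 237.6] 130 [0.488 0.182 0.045]
 or [460.9 267.7] 193 [0.329 0.445 0.045]
 or [459.5 308.7] 393 [0.423 0.51  0.045]
 or [213.1 325.3] 241 [0.914 0.129 0.045]
 or [372.5 409.6] 28 [0.758 0.52  0.045]
[[374, 217], [325, 291], [225, 227], [278, 165]] [[0.384, 0.186, 0.045], [0.643, 0.251, 0.045], [0.723, -0.075, 0.045], [0.467, -0.139, 0.045]]
top
 blue [359.8  98.4] 302 [ 0.92  -0.246  0.051]
 blue [365.2 161.4] 514 [ 0.691 -0.257  0.051]
 blue [388.9 171.5] 1115 [ 0.655 -0.338  0.051]
 blue [278.6 182.8] 229 [0.619 0.044 0.051]
 blue [460.6 187.4] 107 [ 0.597 -0.583  0.051]
 blue [282.1 200.5] 549 [0.557 0.032 0.051]
 blue [372.7 234.3] 1176 [ 0.438 -0.275  0.051]
 blue [393.3 251.1] 549 [ 0.381 -0.342  0.051]
 or [256.4 103.1] 153 [0.908 0.121 0.045]
 or [103.3 124.4] 41 [0.835 0.663 0.045]
 or [139.5 149.7] 27 [0.742 0.531 0.045]
 or [  5.3 172. ] 561 [0.667 0.996 0.045]
 or [264.2 163. ] 154 [0.69  0.094 0.045]
 or [235.8 217.2] 134 [0.501 0.192 0.045]
 or [143.6 245. ] 171 [0.41  0.505 0.045]
 or [162.8 271.9] 146 [0.319 0.437 0.045]
[[332, 227], [237, 251], [219, 177], [312, 153]] [[0.465, -0.138, 0.045], [0.386, 0.187, 0.045], [0.642, 0.251, 0.045], [0.724, -0.073, 0.045]]
```

View pics/crop0.png

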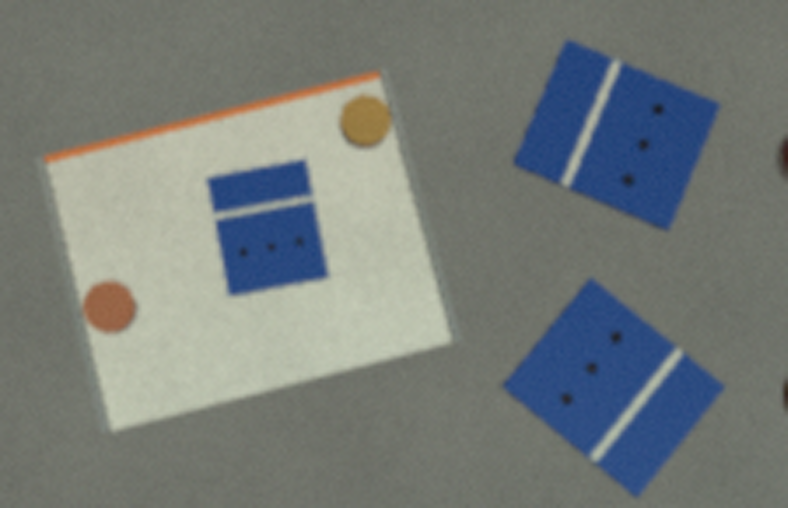

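The crop confirms it. The small plate on the board, at (267,228) in the crop, is the one meant. Both table plates, at (615,135) and (613,388), are clearly larger. Next I'll measure the edge and line precisely.

```bash
python3 - <<'E'
from h import *
from workcell import kinematics
for n in("scene","top"):
    c=dict(np.load(f"{n}0.npz"));h=hsv(c)
    L=(.642,.251);
    m=[b for b in blobs(orange(c),100) if np.hypot(*(ray(c,b[0],.045)[0,:2]-[.69,.097]))<.03][0][2]
    P=ray(c,np.argwhere(m)[:,::-1],.045)[:,:2]
    d=cv2.fitLine(P.astype(np.float32),cv2.DIST_HUBER,0,.01,.01).ravel(); yaw=np.arctan2(d[1],d[0])%np.pi-np.pi/2
    nn=np.array([np.cos(yaw),np.sin(yaw)]);t=np.array([-nn[1],nn[0]])
    s=P@nn;l=P@t;print(n,"yaw",yaw.round(3),"trim n",np.percentile(s,[1,50,99]).round(4),"t ends",l.min().round(3),l.max().round(3))
    # profile
    nv=np.arange(.40,.73,.003);tv=np.linspace(l.min()+.09,l.max()-.02,60)
    for lo in(.40,.67):
      row=[]
      for a in np.arange(lo,lo+.05,.003):
        u=proj(c,[[*(a*nn+b*t),.045] for b in np.linspace(-.12,.03,40)]).astype(np.float32)
        col=cv2.remap(c["frame"],u[:,:1].copy(),u[:,1:].copy(),cv2.INTER_LINEAR).reshape(-1,3);row.append((round(a,3),*np.median(col,0).astype(int).tolist()))
      print(row)
    bl=[b for b in blobs(blue(c),60) if np.hypot(*(ray(c,b[0],.051)[0,:2]-[.585,.037]))<.05]
    mm=bl[0][2]|bl[1][2]; r=rect(mm);B=ray(c,cv2.boxPoints(r),.051)[:,:2]
    hull=cv2.convexHull(np.argwhere(mm)[:,::-1].astype(np.int32));ap=cv2.approxPolyDP(hull,5,True)[:,0];Q=ray(c,ap,.051)[:,:2]
    ce=np.array([ray(c,b[0],.051)[0,:2] for b in sorted(bl,key=lambda b:b[1])])
    v=ce[0]-ce[1];print("tmpl yaw",np.arctan2(v[1],v[0]).round(3),"corners n,t",np.c_[Q@nn,Q@t].round(3).tolist(),"centres",np.c_[ce@nn,ce@t].round(3).tolist())
for th in(.247,.247+np.pi): print(kinematics.solve_ik([.45,.02,.1],[np.cos(th/2),np.sin(th/2),0,0]))
E
```

```text
scene yaw 0.243 trim n [0.6893 0.6938 0.6984] t ends -0.252 0.092
[(np.float64(0.4), 113, 113, 103), (np.float64(0.403), 114, 113, 103), (np.float64(0.406), 113, 113, 102), (np.float64(0.409), 118, 119, 107), (np.float64(0.412), 136, 138, 127), (np.float64(0.415), 163, 167, 153), (np.float64(0.418), 183, 189, 174), (np.float64(0.421), 189, 196, 181), (np.float64(0.424), 190, 196, 181), (np.float64(0.427), 189, 196, 180), (np.float64(0.43), 189, 196, 180), (np.float64(0.433), 189, 196, 180), (np.float64(0.436), 189, 195, 180), (np.float64(0.439), 190, 196, 180), (np.float64(0.442), 190, 196, 181), (np.float64(0.445), 190, 196, 180), (np.float64(0.448), 191, 197, 181)]
[(np.float64(0.67), 191, 197, 178), (np.float64(0.673), 190, 197, 178), (np.float64(0.676), 190, 197, 177), (np.float64(0.679), 189, 196, 178), (np.float64(0.682), 191, 197, 178), (np.float64(0.685), 194, 187, 163), (np.float64(0.688), 197, 159, 124), (np.float64(0.691), 191, 129, 81), (np.float64(0.694), 161, 101, 56), (np.float64(0.697), 121, 79, 52), (np.float64(0.7), 107, 87, 72), (np.float64(0.703), 111, 107, 95), (
[... 1233 characters left out ...]
53, 121), (np.float64(0.691), 187, 125, 84), (np.float64(0.694), 169, 113, 78), (np.float64(0.697), 139, 114, 94), (np.float64(0.7), 119, 116, 104), (np.float64(0.703), 113, 116, 107), (np.float64(0.706), 113, 115, 107), (np.float64(0.709), 113, 116, 107), (np.float64(0.712), 113, 116, 107), (np.float64(0.715), 113, 116, 107), (np.float64(0.718), 114, 116, 107)]
tmpl yaw 0.183 corners n,t [[0.514, -0.148], [0.519, -0.057], [0.625, -0.063], [0.62, -0.154]] centres [[0.611, -0.108], [0.548, -0.104]]
[ 4.10851631e-02  3.02309915e-01  2.12086580e+00 -4.44089210e-16
  7.18416934e-01  1.36488149e+00]
[ 4.10851631e-02  3.02309915e-01  2.12086580e+00 -4.44089210e-16
  7.18416934e-01 -1.77671116e+00]
```

Both views agree. The board edge is at n = 0.6945, with a measured depth of 0.2805 against the given 0.280, and the stand yaw is 0.245. The template line is at n = 0.590, its rear end is at 0.510, and its lateral t is −0.106. I'll push with both fingers held parallel to the edge.

```bash
cat > r.py <<'E'
from workcell import *
from h import *
YAW=.245;nn=np.array([np.cos(YAW),np.sin(YAW)]);tt=np.array([-nn[1],nn[0]])
Q=[np.cos(YAW/2),np.sin(YAW/2),0,0]
def P(n,z,t=-.105): return [*(n*nn+t*tt),z]
E
python3 - <<'E'
from r import *
hand.move_gripper(.06); print(bot.tcp_to_tips,get_obs()["gripper_width"])
bot.reach(P(.465,.2),Q); bot.servo_line(P(.465,.085),velocity=.12)
f0=get_obs()["wrist_force"]; z=.085
c=vision.read_camera("wrist");cv2.imwrite("pics/w0.png",c["frame"][:,:,::-1])
while z>.052:
    z-=.0015; bot.servo_line(P(.465,z),velocity=.03); o=get_obs(); f=o["wrist_force"]-f0
    if f[2]>2: break
print(z,f.round(2),o["position"].round(4),o["time_s"])
E
```

```text
0.017 0.06030749102990303
0.05649999999999998 [-1.52  0.54  8.98] [0.4768 0.0109 0.0569] 8.6583
```

View pics/w0.png

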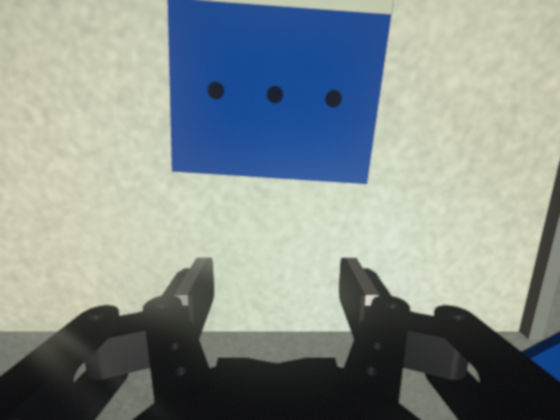

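The wrist view shows the template's rear edge running from (172,171) to (367,184), centred ahead of the two fingers at (205,275) and (348,275). The tips touched the board at TCP z ≈ 0.057. I'll raise 2.5 mm and push, stopping about 12 mm short.

```bash
cat >> r.py <<'E'
def look(tag):
    for n in("top","wrist","scene"):
        c=vision.read_camera(n);cv2.imwrite(f"pics/{n}_{tag}.png",c["frame"][:,:,::-1]);np.savez(f"{n}_{tag}.npz",**c)
        if n=="wrist":continue
        bl=[b for b in blobs(blue(c),40) if np.hypot(*(ray(c,b[0],.051)[0,:2]-P(.65,0)[:2]))<.09]
        print(n,[(int(b[1]),*(ray(c,b[0],.051)[0,:2]@np.c_[nn,tt]).round(4)) for b in bl])
        if len(bl)==2:
            ce=sorted([ray(c,b[0],.051)[0,:2] for b in bl],key=lambda p:p@nn); v=ce[1]-ce[0]
            print("  line n",(ce[1]@nn-.0215).round(4),(ce[0]@nn+.0415).round(4),"yaw err",(np.arctan2(v[1],v[0])-YAW).round(3))
E
python3 - <<'E'
from r import *
bot.servo_line(P(.465,.0592),velocity=.03)
bot.servo_line(P(.590,.0592),velocity=.03)
o=get_obs();print(o["position"].round(4),o["wrist_force"].round(2),o["time_s"]);look("a")
E
```

```text
[0.5978 0.0412 0.0592] [-1.07 -0.34 -0.01] 13.225
top []
scene [(683, np.float64(0.6401), np.float64(-0.1005)), (364, np.float64(0.7042), np.float64(-0.1003))]
  line n 0.6827 0.6816 yaw err 0.003
```

View pics/wrist_a.png

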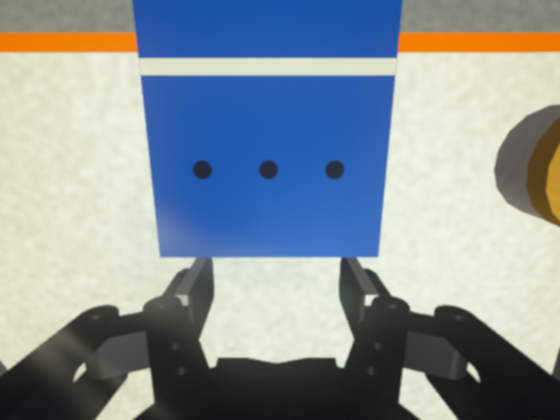

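In the wrist view the template is square to the trim, with the white line at row 66 and the trim's outer edge at about row 32. Next I'll compute the remaining gap from this view.

```bash
cat >> r.py <<'E'
def gap(tag):
    c=dict(np.load(f"wrist_{tag}.npz"));h=hsv(c)
    m=orange(c)&(np.arange(420)[:,None]<120);m[:, 470:]=0
    e=np.array([[u,np.flatnonzero(m[:,u])[0]-.5] for u in list(range(20,110))+list(range(420,465)) if m[:,u].any()])
    w=(h[...,1]<70)&(h[...,2]>130);l=np.array([[u,np.flatnonzero(w[:110,u]).mean()] for u in range(165,375) if w[:110,u].any()])
    E=ray(c,e,.045)[:,:2];L=ray(c,l,.051)[:,:2]
    if len(E):print("edge n",np.median(E@nn).round(4))
    print("line n",np.median(L@nn).round(4),"line slope",np.polyfit(L@tt,L@nn,1)[0].round(3),"edge slope",np.polyfit(E@tt,E@nn,1)[0].round(3))
E
python3 -c "
from r import *
gap('a')"
```

```text
edge n 0.6947
line n 0.681 line slope -0.001 edge slope -0.001
```

```bash
python3 - <<'E'
from r import *
bot.servo_line(P(.603,.0592),velocity=.02); bot.dwell(.2)
look("b"); gap("b"); print(get_obs()["position"].round(4),get_obs()["time_s"])
E
```

```text
top []
scene [(701, np.float64(0.654), np.float64(-0.1006)), (377, np.float64(0.7178), np.float64(-0.1008))]
  line n 0.6963 0.6955 yaw err -0.004
edge n 0.6946
line n 0.6947 line slope -0.001 edge slope -0.001
[0.6104 0.0444 0.0592] 14.525
```

View pics/wrist_b.png

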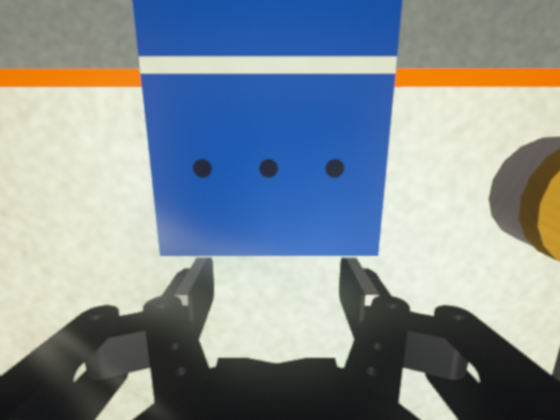

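The wrist view shows the white line (row 65) over the trim's outer edge (row ~68, at a lower height), square to it. By rays, the line is at n = 0.6947–0.696 against the edge at 0.6946. I'll back off, lift, do a final check and hand in.

```bash
python3 - <<'E'
from r import *
bot.servo_line(P(.575,.0592),velocity=.05); bot.servo_line(P(.50,.2),velocity=.12); bot.dwell(.5)
look("c")
ok=True
c=dict(np.load("scene_c.npz"));d=dict(np.load("scene0.npz"))
for p,z in((P(.47,.0,0)),0),: pass
print(get_obs()["time_s"])
print(hand_in())
E
```

```text
top [(238, np.float64(0.7176), np.float64(-0.101)), (320, np.float64(0.6671), np.float64(-0.1059))]
  line n 0.6961 0.7086 yaw err 0.097
scene [(653, np.float64(0.6547), np.float64(-0.1009)), (374, np.float64(0.7178), np.float64(-0.1005))]
  line n 0.6963 0.6962 yaw err 0.006
17.3667
the job is handed in; nothing more can be done
None
```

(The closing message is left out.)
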